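Put the pipette back on its sloped rack and shut the tip box

TASK

Someone has left a pipette lying on the tips of the open tip box. Lay it in the empty cradle of the sloped pipette rack, the same way as the other two pipettes lie: tip low and towards the front, barrel down in both notches, finger hook behind the upper notched bar. Then shut the tip box lid fully, and leave the other pipettes and everything else where they are.

Things in the scene. Friction and masses are not known exactly. Their poses are not given: they have to be found in the camera images.
- pipette_mid (a point): Pipette to be put back: light grey, 234 mm long, round handle. This point is the handle's centre (axis height), also close to its balance point. Own axes: y along the pipette towards the plunger button (tip at -137 mm, button end at +97 mm), z up as it lies flat, x towards the finger hook. Handle 25 mm across here, 22 mm at y=-25, 27 mm at y=+25. Underside 13 mm below this point.
- pipette_tip (a point): The pointed end of that pipette, on its axis, 137 mm from its handle centre; cone 5.5 mm across here, widening to 14 mm where the handle begins 88 mm up.
- pipette_hook (a point): Middle of that pipette's finger hook: a stub 20 mm long, 12 mm wide, 10 mm thick that stands out sideways (own +x) from the handle's upper end; this point is 25 mm from the axis and 65 mm from the handle centre towards the plunger. Hangs behind the rack's upper bar.
- free_seat (a point): Where the handle centre of a pipette comes to lie in the empty cradle. Own axes: x uphill along the cradle (30 degrees above level, away from the robot), y across (left), z square off the slope. A seated pipette has its y along this x, its x along this -y, its z along this z. Fully home the hook bears on the upper bar; up to 10 mm further uphill is still fine, lower is not.
- rack: Fixed pipette rack; origin at the centre of its underside, x towards the high back, 172 mm deep, 235 mm wide, 150 mm high. Two notched white bars, 6 mm thick, square to the slope: lower one 70 mm downhill of the seat (notches 19 mm wide), upper one 52 mm uphill (notches 32 mm wide), open between. Bar tops end 3 to 5 mm above a seated pipette's axis. Three cradles 72 mm apart at y = -72, 0, 72 mm.
- pipette_b_mid (a point): Handle centre of another, identical pipette that lies in one cradle of the rack; it stays there. Axes as for the first.
- pipette_c_mid (a point): Handle centre of the third, identical pipette that lies in another cradle of the rack; it stays there. Axes as for the first.
- tipbox: Tip box, blue, 88 (x) x 122 (y) x 41 mm to the rim, fixed, origin at the centre of its underside, front to own -x; the tip tops form a surface at 46 mm on which the pipette lies. A lid, hinged at the back, stands open about 65 mm behind the pipette. There is a second, shut tip box farther back that plays no part.
- tipbox_lid (a joint): Clear lid of the open tip box, hinge along own y of the box at x=+45, z=41 mm: 0 shut, about 1.64 to 1.73 rad (limit 1.745) open, standing up behind the box to about 125 mm high. It stays where it is left (light friction), so it must be pushed down all the way. Shut, its top is a flat 67 mm above the bench; walls 26 mm deep.
- lid_edge (a point): Middle of the lid's free edge, on its outer face: shut it is at the front of the box, x=-37, z=67 mm; open it is the top of the upright lid, its outer face looking to the back. From the hinge it lies 82 mm along the lid and 26 mm out.
- timer: Bench timer, white, 66 x 66 x 19 mm; origin under its centre; a bystander.
- petri: Petri dish, 61 mm across, 13 mm high; origin under its centre; a bystander.
- marker: Felt marker, 13 x 118 x 13 mm, lying; origin under its centre; a bystander.
- vial: Brown glass vial, 22 mm across, 47 mm high; origin under its centre; a bystander.
- cup: Lidded specimen cup, 63 mm across, 71 mm high; origin under its centre; a bystander.
Things that resemble listed ones, but are neither listed nor needed, are in the scene too. Leave any green look-alike of the tipbox alone.

How it is judged:
At the end, for the whole second after the job is handed in: The pipette lies at rest in the empty cradle of the rack: handle centre within 6 mm across, 5 mm in height and -6 to +12 mm along the slope of its seat, tip low, in line within 9 mm, hook to the right; the tip box lid is within 0.06 rad of shut (x of pipette_mid in the frame of free_seat between -0.006 and 0.012 m and y of pipette_mid in the frame of free_seat between -0.006 and 0.006 m and z of pipette_mid in the frame of free_seat between -0.005 and 0.005 m and y of pipette_tip in the frame of free_seat between -0.009 and 0.009 m and z of pipette_tip in the frame of free_seat between -0.01 and 0.01 m and x of pipette_tip in the frame of free_seat below -0.11 m and y of pipette_hook in the frame of free_seat below -0.018 m and z of pipette_hook in the frame of free_seat between -0.012 and 0.012 m and contact force between pipette and rack above 0.1 N and linear speed of pipette below 0.02 m/s and value of joint tipbox_lid below 0.06 rad); the robot touches nothing.
It fails at once if another pipette in the rack is moved more than 15 mm (distance of any of pipette_b_mid, pipette_c_mid from where it was at the start of the episode above 0.015 m).
It fails at once if the timer, petri dish, marker, vial or specimen cup is moved more than 30 mm (distance of any of timer, petri, marker, vial, cup from where it was at the start of the episode above 0.03 m).
It also fails if it takes over 53 s, if anything falls off the work surface, if the arm or the gripper's body presses on something with over 40 N, if the wrist force passes 120 N, or if a joint passes its speed limit or range.

ROBOT

A 6-joint arm with a two-finger parallel gripper is mounted at the origin on a cart in front of the work surface, level with it; the furniture and walls round the work are solid. World frame = base frame: x ahead of the robot, y to its left, z up, the work surface at z = 0. Lengths are in m, angles in rad, forces in N, time in s.
With the tool pointing down it reaches from about 0.35 to 0.775 m from the base axis. Payload 7.3 kg.
Tool frame: the origin (TCP) lies between the finger pads; the fingertips stand 25 mm ahead of it and the grasp point (between the pads) lies 6 mm ahead of it; z points along the fingers, y is the direction in which the jaws open and shut (so a half turn about z gives the same grasp; the last joint's range is limited). The gripper opens to 92 mm and grips with 3 to 60 N. Pads are 19 mm wide; open, the fingers measure 130 mm over their backs; the gripper's body (75 mm by 190 mm) begins 47 mm behind the grasp point.
Start: joints at [-1.383, 0.342, 1.524, -0, 1.275, -0.146], TCP at [0.172, -0.496, 0.252] pointing down, gripper open.
Joint ranges: [-2.53, 2.53], [-0.77, 2.02], [0.04, 2.7], [-1, 4.14], [0.28, 2.66], [-3.11, 3.11]. Speed limits (rad/s): [2.57, 2.57, 3.14, 3.14, 3.14, 3.14].

INTERFACE

Orientations are given as a unit quaternion [x, y, z, w].
In Python, from plant import robot gives the robot as it stands. The module is installed in compiled form; this text tells all that it offers. Calls block until the motion is done:
- robot.move_to(position, orientation): joint-space move of the TCP to a pose.
- robot.move_linear(position, rotation=None, speed=0.15, max_force=None): straight line of the TCP; rotation=None keeps the orientation; speed is the mean speed in m/s. With max_force (N) it stops when the force on the tool has changed by that much, and returns True; else False.
- robot.movej(angles): joint-space move.
- robot.open() and robot.close(force=None): open the fingers fully, or close them until they stop; force is the grip in N (None keeps the last).
- robot.pause(seconds).
- robot.solve_ik(position, orientation): joint angles nearest the present ones, or None.
- robot.get_image(name): name is "scene" or "side" or "wrist"; returns the picture (384x512x3 uint8, red, green, blue); there is no depth.
- robot.camera_info(name): a dict with "vertical_fov" (degrees; the focal length in pixels is half the picture's height over the tangent of half this angle, whatever the lens; pixels are square), "cx", "cy" (the principal point, pixels), "extrinsics" (4x4, takes a point from camera to world coordinates); the wrist camera has in their place "T_tool_cam" (4x4, takes a point from camera to tool coordinates, whose origin is the TCP and whose axes are the flange's). Camera axes: x right, y up, looking along -z (the intrinsics and any distortion apply to the point x, -y, -z); pixel columns grow to the right and rows downward; lengths in m; the calibration is good to about 2 mm. A picture is of the moment at which its call begins: read the wrist's pose just before it. camera_info takes no time and is no camera call.
A pose or a line that the arm cannot do raises robot.IKError and nothing moves.
- robot.close_job(): hands the job in, once; it reports no verdict.
Readings, each from a call of its own:
- robot.current_clock(): time.
- robot.current_joint_positions(): joint angles.
- robot.current_dq(): joint speeds.
- robot.current_joint_torque(): joint torques, N m.
- robot.current_position(): TCP position.
- robot.current_tool_rot(): TCP orientation.
- robot.current_ft_force(): force on the tool from outside, world axes, zero at the start.
- robot.current_moment(): the same for the moment, N m.
- robot.current_gripper_width(): finger opening in m.
Only numpy, scipy, OpenCV 4.12 (cv2) and the standard library are available. Lean on these libraries where they do the work, as an engineer would, in place of code of your own. Each camera call takes 0.05 s, during which the arm holds its last target.

## Working session

There is one attempt and no reset: what is moved stays moved. The work goes in short steps, each a Python script; the robot and the scene stay as the last script left them, time stands still between calls to the robot, and variables do not carry over. Pictures are saved under pics/ and viewed, and the job is handed in when it is done.

```bash
mkdir -p pics; ls; python3 - <<'E'
from plant import robot
import cv2, numpy as np
print(robot.current_clock(),robot.current_position(),robot.current_tool_rot())
for n in ("scene","side","wrist"):
    im=robot.get_image(n); cv2.imwrite(f"pics/{n}0.png",im[:,:,::-1])
    print(n,robot.camera_info(n))
print(robot.current_clock())
E
```

```text
pics
0.0 [ 0.17197945 -0.49566663  0.25105585] [ 9.86102027e-01  1.66139210e-01 -2.38239336e-05 -7.45121349e-04]
scene {'vertical_fov': 44.502312923760016, 'cx': 249.77603103421995, 'cy': 190.5048473665134, 'extrinsics': array([[-0.49874628,  0.65644176, -0.56598265, -0.4546333 ],
       [-0.86674514, -0.37604472,  0.32763276,  0.75331811],
       [ 0.00223704,  0.65396834,  0.75651861,  1.40895428],
       [ 0.        ,  0.        ,  0.        ,  1.        ]])}
side {'vertical_fov': 48.47604168846512, 'cx': 248.8949106155965, 'cy': 189.74894505947282, 'extrinsics': array([[-0.64694994,  0.62436096, -0.43775469, -0.30926865],
       [-0.76246005, -0.53758374,  0.36008108,  0.87769376],
       [-0.01050923,  0.5667249 ,  0.82384006,  1.65233666],
       [ 0.        ,  0.        ,  0.        ,  1.        ]])}
wrist {'vertical_fov': 61.485707942129686, 'cx': 254.97259579492584, 'cy': 195.4670405371545, 'T_tool_cam': array([[-1.17527758e-04,  9.69598447e-01,  2.44701528e-01,
         6.52598375e-02],
       [ 9.99999589e-01,  3.33896338e-04, -8.42731402e-04,
         5.34891484e-04],
       [-8.98816003e-04,  2.44701328e-01, -9.69598088e-01,
        -1.33596137e-01],
       [ 0.00000000e+00,  0.00000000e+00,  0.00000000e+00,
         1.00000000e+00]])}
0.15
```

View pics/scene0.png

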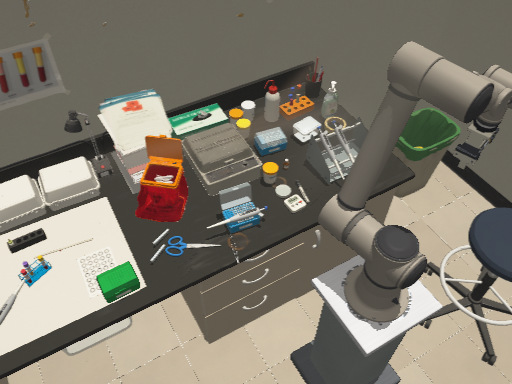

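View pics/side0.png

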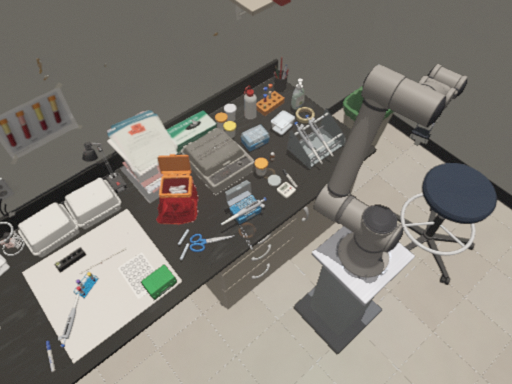

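View pics/wrist0.png

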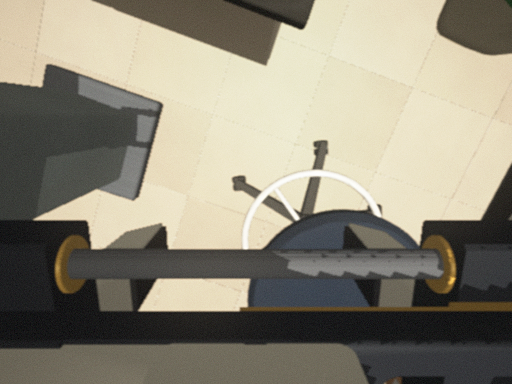

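The scene view shows the open blue box with a pipette on it at about (238,212), the shut blue box at (270,140), and the rack at (340,150). The green box at (118,280) is the look-alike. I'll enlarge before going further.

```bash
python3 - <<'E'
import cv2, numpy as np
a=cv2.imread("pics/scene0.png"); b=cv2.imread("pics/side0.png")
def crop(im,x0,y0,x1,y1,k): return cv2.resize(im[y0:y1,x0:x1],None,fx=k,fy=k,interpolation=cv2.INTER_CUBIC)
cv2.imwrite("pics/c1.png",crop(a,200,110,380,250,4.4))
cv2.imwrite("pics/c2.png",crop(b,210,90,360,230,4.2))
E
```

```text
(no output)
```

View pics/c1.png

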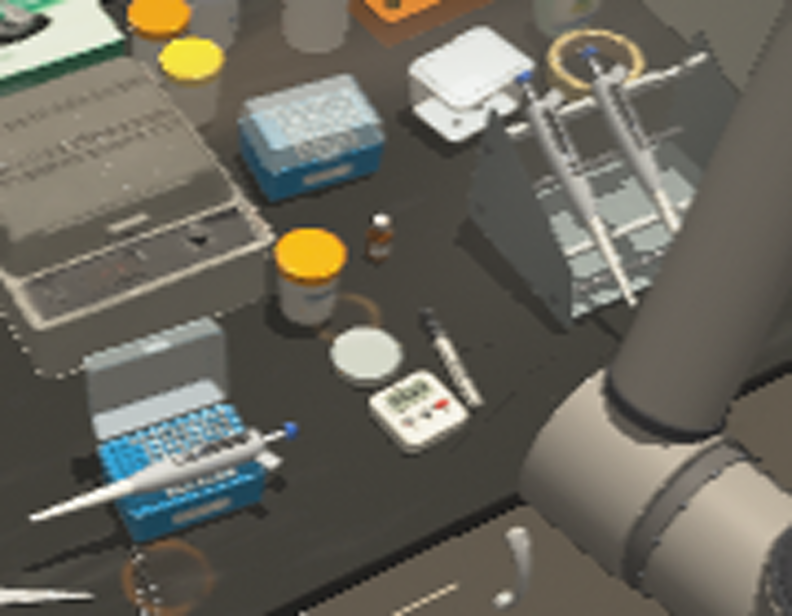

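View pics/c2.png

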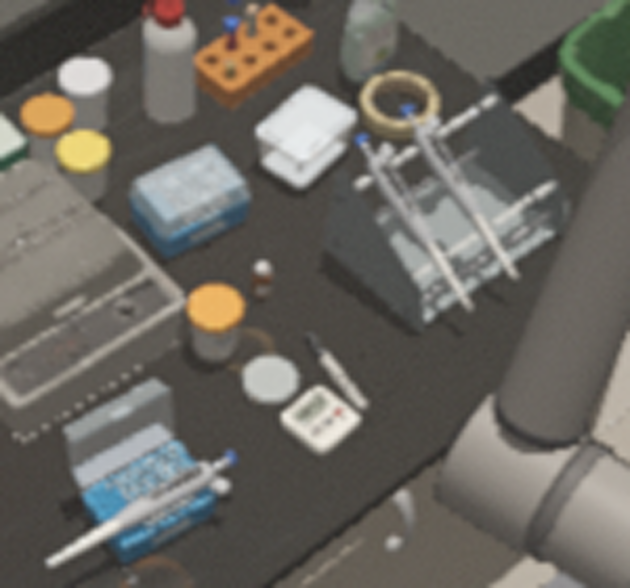

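Both crops show pipettes in the rack's left and middle cradles, so the right one (robot's side) is empty. The pipette to move lies on the blue box, hook towards the front and button to the right. Next are rough ray casts, then a closer look with the wrist camera.

```bash
cat > h.py <<'E'
import cv2, numpy as np
from plant import robot
from scipy.spatial.transform import Rotation as R
def K(info): 
    f=192/np.tan(np.radians(info['vertical_fov']/2)); return f,info['cx'],info['cy']
def ray(info,uv,T=None):
    f,cx,cy=K(info); T=info['extrinsics'] if T is None else T
    d=np.array([(uv[0]-cx)/f,-(uv[1]-cy)/f,-1.]); d=T[:3,:3]@d
    return T[:3,3],d/np.linalg.norm(d)
def onplane(o,d,z): return o+d*(z-o[2])/d[2]
def tri(rs):
    A=np.zeros((3,3));b=np.zeros(3)
    for o,d in rs:
        P=np.eye(3)-np.outer(d,d);A+=P;b+=P@o
    x=np.linalg.solve(A,b); return x,[np.linalg.norm((np.eye(3)-np.outer(d,d))@(x-o)) for o,d in rs]
def proj(info,p,T=None):
    f,cx,cy=K(info); T=info['extrinsics'] if T is None else T
    q=T[:3,:3].T@(np.asarray(p)-T[:3,3]); return np.array([cx+f*q[0]/-q[2],cy-f*q[1]/-q[2]])
def tooltf():
    T=np.eye(4);T[:3,3]=robot.current_position();T[:3,:3]=R.from_quat(robot.current_tool_rot()).as_matrix();return T
def wristpic(name):
    T=tooltf(); im=robot.get_image("wrist"); Tc=T@robot.camera_info("wrist")['T_tool_cam']
    cv2.imwrite(f"pics/{name}.png",im[:,:,::-1]); np.save(f"pics/{name}.npy",Tc); return im,Tc
E
python3 - <<'E'
from h import *
s=robot.camera_info("scene"); d=robot.camera_info("side")
def cs(u,v):return (200+u/4.4,110+v/4.4)
def cd(u,v):return (210+u/4.2,90+v/4.2)
for n,a,b in [("tip",(32,517),(50,563)),("button",(291,430),(231,458)),("hook",(272,460),(222,486)),
 ("b_tip",(628,302),(467,305)),("b_button",(524,76),(361,142)),("c_tip",(675,228),(515,275)),("c_button",(590,52),(408,111)),
 ("cupTop",(310,252),(215,307)),("lidTL",(88,360),(68,430)),("lidTR",(218,325),(165,383)),("boxFL",(140,540),(125,555)),("boxFR",(265,500),(215,515)),
 ("timer",(418,410),(322,418)),("petri",(366,355),(270,379)),("vial",(380,218),(263,268)),
 ("rackLfront",(570,325),(420,325)),("rackLback",(470,220),(325,255)),("upbarR",(705,58),(493,100)),("upbarL",(510,132),(362,185))]:
    x,e=tri([ray(s,cs(*a)),ray(d,cd(*b))]); print(n,x.round(3),np.round(e,4), onplane(*ray(s,cs(*a)),0).round(3))
E
```

```text
tip [0.468 0.391 0.076] [0.0005 0.0005] [0.52  0.371 0.   ]
button [0.451 0.159 0.061] [0.0005 0.0005] [ 0.492  0.132 -0.   ]
hook [0.43  0.191 0.064] [0.0008 0.0008] [0.472 0.164 0.   ]
b_tip [ 0.443 -0.192  0.037] [0.0012 0.0012] [ 0.467 -0.216  0.   ]
b_button [ 0.62  -0.183  0.172] [0.0013 0.0013] [ 0.77  -0.315  0.   ]
c_tip [ 0.323 -0.094  0.286] [0.0026 0.0026] [ 0.521 -0.313  0.   ]
c_button [ 0.626 -0.262  0.162] [0.0005 0.0005] [ 0.767 -0.395  0.   ]
cupTop [0.606 0.046 0.076] [0.0006 0.0006] [0.667 0.005 0.   ]
lidTL [0.561 0.29  0.116] [0.0001 0.0001] [0.652 0.249 0.   ]
lidTR [0.538 0.179 0.12 ] [0.0013 0.0013] [0.63  0.126 0.   ]
boxFL [ 0.476  0.291 -0.032] [0.0018 0.0018] [0.454 0.303 0.   ]
boxFR [0.435 0.194 0.003] [0.0018 0.0018] [0.438 0.191 0.   ]
timer [0.447 0.03  0.015] [0.0014 0.0014] [0.456 0.023 0.   ]
petri [0.528 0.032 0.007] [0.0002 0.0002] [0.533 0.029 0.   ]
vial [ 0.618 -0.036  0.068] [0.0003 0.0003] [ 0.672 -0.076  0.   ]
rackLfront [ 0.486 -0.169 -0.024] [0.001 0.001] [ 0.471 -0.153  0.   ]
rackLback [ 0.618 -0.14   0.011] [0.0021 0.0021] [ 0.627 -0.15   0.   ]
upbarR [ 0.594 -0.377  0.129] [0.0014 0.0014] [ 0.7   -0.493  0.   ]
upbarL [ 0.585 -0.149  0.151] [0.0023 0.0023] [ 0.709 -0.254  0.   ]
```

```bash
python3 - <<'E'
from h import *
robot.move_to([0.455,-0.28,0.33],[1,0,0,0]); print(robot.current_clock(),robot.current_joint_positions().round(3) if hasattr(robot.current_joint_positions(),'round') else robot.current_joint_positions())
im,T=wristpic("w_rack"); print(T.round(3))
robot.get_image
a=robot.get_image("scene"); cv2.imwrite("pics/scene1.png",a[:,:,::-1])
a=robot.get_image("side"); cv2.imwrite("pics/side1.png",a[:,:,::-1])
im=cv2.imread("pics/w_rack.png"); cv2.imwrite("pics/w_rackc.png",cv2.resize(im,None,fx=1.5,fy=1.5))
E
```

```text
1.5167 [-0.696  0.312  1.353 -0.     1.477  0.875]
[[-0.001  0.969  0.245  0.52 ]
 [-1.    -0.001  0.001 -0.281]
 [ 0.001 -0.245  0.969  0.463]
 [ 0.     0.     0.     1.   ]]
```

View pics/w_rackc.png

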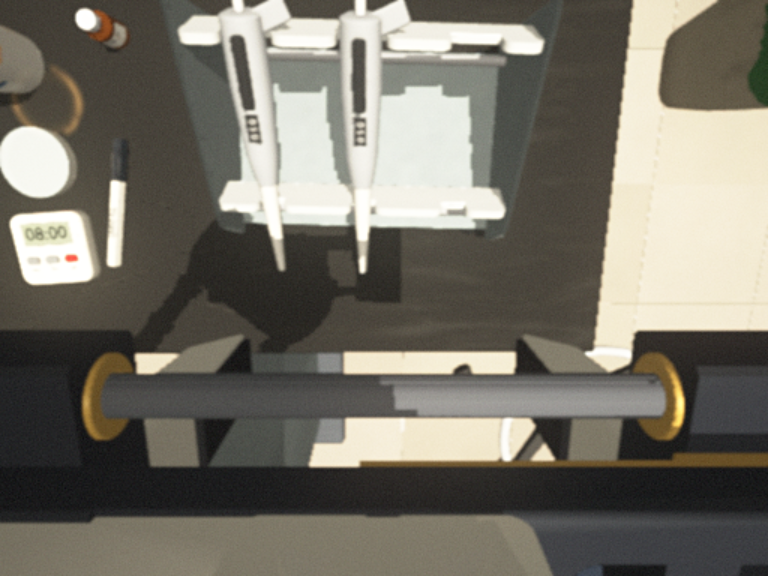

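The wrist view (shown at 1.5x) has pipettes at (250,90) and (360,90) in the left and middle cradles. The right cradle is empty, with notches at (475,38) and (453,208). I need to know how high the side panels stand next to the cradle.

```bash
python3 - <<'E'
import cv2
a=cv2.imread("pics/scene1.png"); b=cv2.imread("pics/side1.png");w=cv2.imread("pics/w_rack.png")
f=lambda im,x0,y0,x1,y1,k: cv2.resize(im[y0:y1,x0:x1],None,fx=k,fy=k,interpolation=cv2.INTER_CUBIC)
cv2.imwrite("pics/d1.png",f(a,290,100,400,200,6)); cv2.imwrite("pics/d2.png",f(b,270,90,370,180,6)); cv2.imwrite("pics/d3.png",f(w,260,0,400,170,3.5))
E
```

```text
(no output)
```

View pics/d1.png

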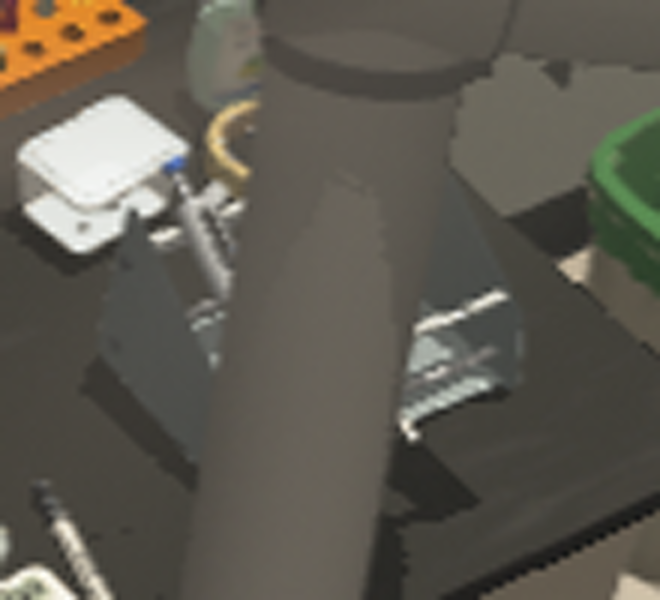

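View pics/d2.png

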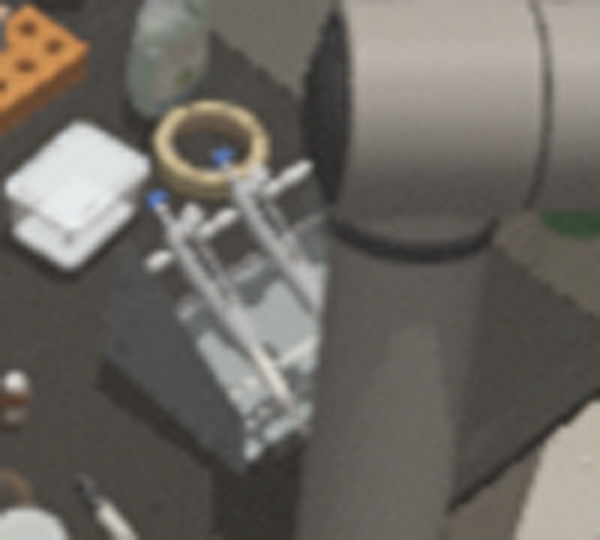

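View pics/d3.png

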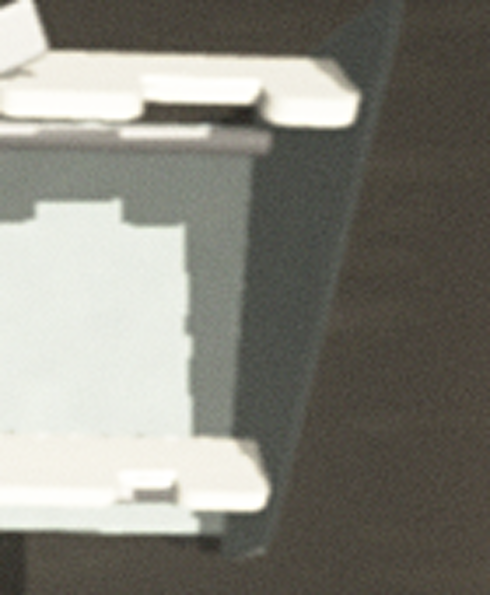

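```bash
python3 - <<'E'
from h import *
robot.move_to([0.40,-0.42,0.27],[1,0,0,0]); print(robot.current_clock())
im,T=wristpic("w_rack2"); print(T.round(3))
w=cv2.imread("pics/w_rack2.png"); cv2.imwrite("pics/d4.png",cv2.resize(w[0:220,60:430],None,fx=2.1,fy=2.1,interpolation=cv2.INTER_CUBIC))
E
```

```text
2.3583
[[-0.001  0.97   0.244  0.466]
 [-1.    -0.001  0.    -0.42 ]
 [ 0.001 -0.244  0.97   0.404]
 [ 0.     0.     0.     1.   ]]
```

View pics/d4.png

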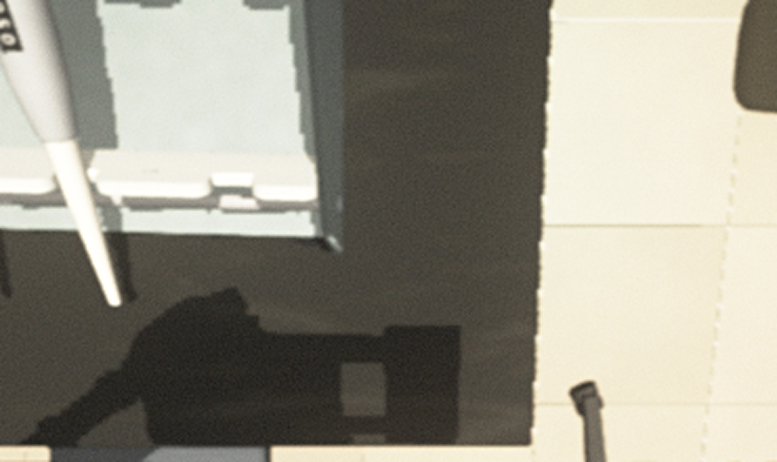

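```bash
python3 - <<'E'
from h import *
i=robot.camera_info("wrist"); T1=np.load("pics/w_rack.npy");T2=np.load("pics/w_rack2.npy")
t=lambda a,b: tri([ray(i,a,T1),ray(i,b,T2)])
print("lownotch",t((302.7,146.3),(170,95.2)))
print("panelcorner",t((330+5,157),(221,119)))
print("c tip",t((362/1.5,271/1.5),(60+116/2.1,304/2.1)))
print("c handle/cone",t((361/1.5,189/1.5),(60+62/2.1,140/2.1)))
from scipy.optimize import least_squares
c,s=np.cos(np.pi/6),np.sin(np.pi/6)
def seatR(yaw):
    ex=np.array([c*np.cos(yaw),c*np.sin(yaw),s]);ey=np.array([-np.sin(yaw),np.cos(yaw),0]);return np.stack([ex,ey,np.cross(ex,ey)],1)
obs=[(T1,(302.7,146.3),(-.073,0,.004)),(T1,(317.7,35.7),(.049,0,.004)),(T2,(170,95.2),(-.073,0,.004)),
 (T1,(362/1.5,271/1.5),(-.137,.072,0)),(T2,(60+116/2.1,304/2.1),(-.137,.072,0)),(T1,(281/1.5,269/1.5),(-.137,.144,0))]
def res(p): 
    Rm=seatR(p[3]); return np.concatenate([proj(i,p[:3]+Rm@np.array(q),T)-np.array(uv) for T,uv,q in obs])
r=least_squares(res,[.55,-.33,.116,0]); print(r.x,r.fun.reshape(-1,2).round(2))
np.save("seat.npy",r.x)
# panel outer edge heights in seat frame
p=r.x;Rm=seatR(p[3])
for uv in [(260+400/3.5,0),(260+355/3.5,120/3.5),(260+310/3.5,320/3.5),(260+270/3.5,540/3.5)]:
    o,d=ray(i,uv,T1); 
    for yy in (-.0455,-.0415):
        n=Rm[:,1]; k=(n@p[:3]+yy-n@o)/(n@d); print(uv,yy,((o+k*d-p[:3])@Rm).round(4))
E
```

```text
lownotch (array([ 0.48316182, -0.33821643,  0.07813737]), [np.float64(0.0004738487256897596), np.float64(0.00047384872568971656)])
panelcorner (array([ 0.46322491, -0.38451288,  0.04518654]), [np.float64(0.0026052243740638196), np.float64(0.002605224374063902)])
c tip (array([ 0.43271791, -0.26309836,  0.03741377]), [np.float64(0.00021535217307595738), np.float64(0.00021535217307593903)])
c handle/cone (array([ 0.5076839 , -0.26548428,  0.08239515]), [np.float64(0.0013223329683836238), np.float64(0.00132233296838357)])
[ 0.54923742 -0.33923947  0.10841496 -0.02937883] [[-0.9  -1.35]
 [ 0.7   0.79]
 [-0.4  -0.31]
 [ 0.39  0.5 ]
 [-0.28 -0.02]
 [ 0.49  0.33]]
(374.2857142857143, 0) -0.0455 [ 0.0784 -0.0455 -0.003 ]
(374.2857142857143, 0) -0.0415 [ 0.0812 -0.0415  0.0097]
(361.42857142857144, 34.285714285714285) -0.0455 [ 0.0457 -0.0455 -0.0165]
(361.42857142857144, 34.285714285714285) -0.0415 [ 0.0498 -0.0415 -0.0033]
(348.57142857142856, 91.42857142857143) -0.0455 [-0.0124 -0.0455 -0.0135]
(348.57142857142856, 91.42857142857143) -0.0415 [-0.006  -0.0415 -0.0004]
(337.1428571428571, 154.28571428571428) -0.0455 [-0.087  -0.0455  0.0016]
(337.1428571428571, 154.28571428571428) -0.0415 [-0.0778 -0.0415  0.0141]
```

Seat fit: (0.549, -0.339, 0.108), yaw -1.7°, residuals up to 1.4 px. The panel tops are about 13 mm below the axis. Opening fully between the neighbour and the panel therefore needs a roll of about 10° and a slightly raised release. Now a wrist look at the pipette and box.

```bash
python3 - <<'E'
from h import *
q=R.from_matrix(np.array([[0,1,0],[1,0,0],[0,0,-1.]])).as_quat()
robot.move_to([0.47,0.19,0.33],q); print(robot.current_clock(),robot.current_joint_positions())
im,T=wristpic("w_box"); print(T.round(3))
w=cv2.imread("pics/w_box.png"); cv2.imwrite("pics/e1.png",cv2.resize(w,None,fx=1.55,fy=1.55,interpolation=cv2.INTER_CUBIC))
cv2.imwrite("pics/e2.png",cv2.resize(w[0:230,150:400],None,fx=2.6,fy=2.6,interpolation=cv2.INTER_CUBIC))
E
```

```text
4.6167 [ 2.31542440e-01  2.58556522e-01  1.42610951e+00 -1.99595692e-04
  1.45710184e+00  2.32990291e-01]
[[ 1.     0.001  0.001  0.471]
 [-0.002  0.969  0.245  0.254]
 [-0.    -0.245  0.969  0.463]
 [ 0.     0.     0.     1.   ]]
```

View pics/e1.png

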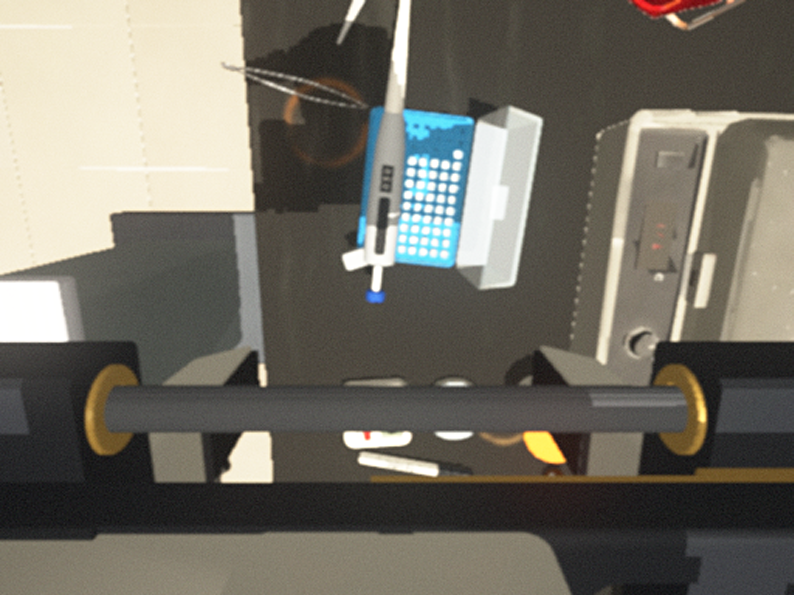

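View pics/e2.png

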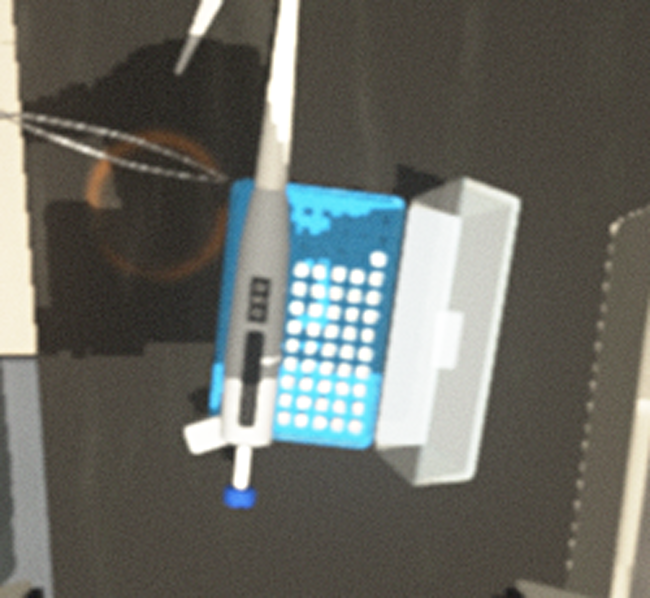

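Wrist image: pipette tip is up, button is at e2 (239,507), the handle/cone joint at (273,188) and the hook at (207,437). This is the only blue open box, and the pipette fits the description. Computing poses.

```bash
python3 - <<'E'
from h import *
i=robot.camera_info("wrist"); T=np.load("pics/w_box.npy")
e=lambda u,v:(150+u/2.6,v/2.6)
P=lambda u,v,z: onplane(*ray(i,e(u,v),T),z)
b=P(239,507,.059); j=P(273,188,.059); h=P(207,437,.059)
print("button",b,"joint",j,"hook",h)
d=(b-j);L=np.linalg.norm(d);d/=L; print("len(146)",L,"dir",d,"angle",np.degrees(np.arctan2(d[1],d[0])))
m1=b-d*.097; m2=j+d*.049; print("mid",m1,m2); x=np.cross(d,[0,0,1]); print("hook in P",(h-m1)@x,(h-m1)@d)
# widths at y=0 left/right edge measured
print("box rim corners: FL",P(232,182,.041),"FR?",P(210,410,.041),"BL",P(405,197,.041),"BR",P(372,448,.041))
print("lid base left/right (hinge~z.041)",P(410,203,.041),P(377,448,.041)," lid top far edge z~.12",P(520,200,.122),P(475,480,.122), "lid inner top", P(462,180,.122),P(415,487,.122))
s=robot.camera_info("scene");sd=robot.camera_info("side")
cs=lambda u,v:(200+u/4.4,110+v/4.4)
cd=lambda u,v:(210+u/4.2,90+v/4.2)
print("scene button",onplane(*ray(s,cs(291,430)),.059),onplane(*ray(sd,cd(231,458)),.059))
print("scene tip",onplane(*ray(s,cs(32,517)),.059),onplane(*ray(sd,cd(50,563)),.059))
E
```

```text
button [0.45347685 0.15237431 0.059     ] joint [0.47059834 0.30145679 0.059     ] hook [0.43830715 0.1875229  0.059     ]
len(146) 0.15006242649182458 dir [-0.11409578 -0.99346975  0.        ] angle -96.55147406816475
mid [0.46454414 0.24874088 0.059     ] [0.46500764 0.25277677 0.059     ]
hook in P 0.019080945496196905 0.06381173794946508
box rim corners: FL [0.4512217  0.30626182 0.041     ] FR? [0.43866873 0.19830558 0.041     ] BL [0.5332415 0.2994464 0.041    ] BR [0.52088994 0.17876865 0.041     ]
lid base left/right (hinge~z.041) [0.53571815 0.29675259 0.041     ] [0.52343944 0.17876484 0.041     ]  lid top far edge z~.12 [0.56542096 0.2896006  0.122     ] [0.55447296 0.17966348 0.122     ] lid inner top [0.54276772 0.29684346 0.122     ] [0.52962911 0.17671489 0.122     ]
scene button [0.4526188  0.15820536 0.059     ] [0.45199855 0.15938561 0.059     ]
scene tip [0.47966566 0.3867397  0.059     ] [0.47659181 0.38508624 0.059     ]
```

```bash
cat >> h.py <<'E'
PHI=np.radians(12); TDEP=0.020
def toolpose(mid,yp,zp,phi=PHI,along=-0.005,dep=TDEP,shift=0.):
    """TCP pose gripping pipette with centre mid, axes yp,zp; tool x=-yp"""
    xp=np.cross(yp,zp); c,s=np.cos(phi),np.sin(phi)
    zt=-s*xp-c*zp; yt=-c*xp+s*zp; xt=np.cross(yt,zt)
    return mid+along*yp-dep*zt+shift*xp, R.from_matrix(np.stack([xt,yt,zt],1)).as_quat()
def seat():
    p=np.load("seat.npy"); c,s=np.cos(np.pi/6),np.sin(np.pi/6); w=p[3]
    ex=np.array([c*np.cos(w),c*np.sin(w),s]);ey=np.array([-np.sin(w),np.cos(w),0]);return p[:3],np.stack([ex,ey,np.cross(ex,ey)],1)
E
python3 - <<'E'
from h import *
a=np.radians(-96.4); yp=np.array([np.cos(a),np.sin(a),0]); zp=np.array([0,0,1.])
mid=np.array([.4645,.2515,.059])
p,q=toolpose(mid,yp,zp,shift=.0025); print(p,q, R.from_quat(q).as_matrix().round(2))
up=p+[0,0,.12]
print(robot.solve_ik(up,q),robot.solve_ik(p,q))
S,Rm=seat()
for dx,dz in ((.004,.1),(.004,0)):
    pp,qq=toolpose(S+Rm@[dx,0,dz],Rm[:,0],Rm[:,2]); print(pp,robot.solve_ik(pp,qq))
robot.move_to(up,q)
hit=robot.move_linear(p+[0,0,.03],speed=.15)
hit=robot.move_linear(p,speed=.06,max_force=8); print(hit,robot.current_position(),robot.current_clock())
wristpic("w_g0")
for n in("scene","side"): cv2.imwrite(f"pics/{n}2.png",robot.get_image(n)[:,:,::-1])
a=cv2.imread("pics/scene2.png")[150:270,170:300]; b=cv2.imread("pics/side2.png")[150:270,190:320]
cv2.imwrite("pics/g0.png",np.hstack([cv2.resize(a,None,fx=3,fy=3,interpolation=2),cv2.resize(b,None,fx=3,fy=3,interpolation=2)]))
E
```

```text
[0.45844061 0.25721103 0.07856295] [0.7413922  0.66288114 0.06967161 0.07792346] [[ 0.11  0.97  0.21]
 [ 0.99 -0.11 -0.02]
 [ 0.    0.21 -0.98]]
[ 0.42512918  0.31663719  1.74102642 -0.13533012  0.90772434  0.61078981] [ 0.42512918  0.49193962  1.87509864 -0.18881994  0.60223349  0.68336629]
[ 0.48849394 -0.34161441  0.21145951] [-1.00504256  0.42810609  1.6455601   0.64511451  1.0499187  -2.92732383]
[ 0.53847237 -0.34308314  0.12485697] [-0.93007329  0.59510162  1.63378053  0.72015474  0.88991077 -2.98688286]
False [0.45843304 0.25723593 0.07835799] 6.7083
```

View pics/g0.png

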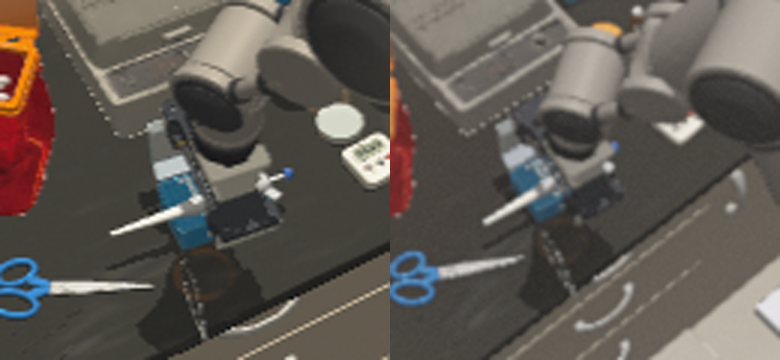

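View pics/w_g0.png

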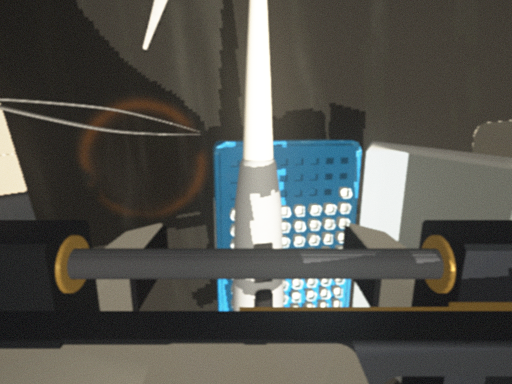

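The wrist view shows the fingers straddling the handle, lid clear on the right. No contact force on the way down. Close and lift.

```bash
python3 - <<'E'
from h import *
robot.close(25); print("w",robot.current_gripper_width())
p=np.array(robot.current_position()); robot.move_linear(p+[0,0,.17],speed=.15)
print(robot.current_gripper_width(),robot.current_ft_force(),robot.current_clock())
im,T=wristpic("w_g1")
for n in("scene","side"): cv2.imwrite(f"pics/{n}3.png",robot.get_image(n)[:,:,::-1])
a=cv2.imread("pics/scene3.png")[130:260,170:300]; b=cv2.imread("pics/side3.png")[130:260,190:320]
cv2.imwrite("pics/g1.png",np.hstack([cv2.resize(a,None,fx=3,fy=3,interpolation=2),cv2.resize(b,None,fx=3,fy=3,interpolation=2)]))
E
```

```text
w 0.02335885062705152
0.023784779775336513 [-0.48332267  0.20742428 -1.17700055] 9.2083
```

View pics/g1.png

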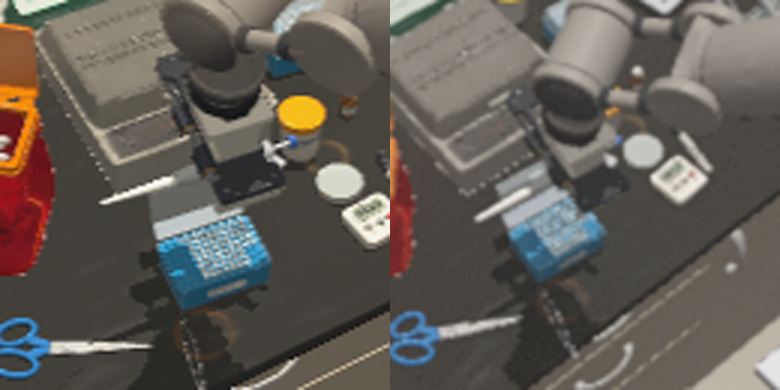

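View pics/w_g1.png

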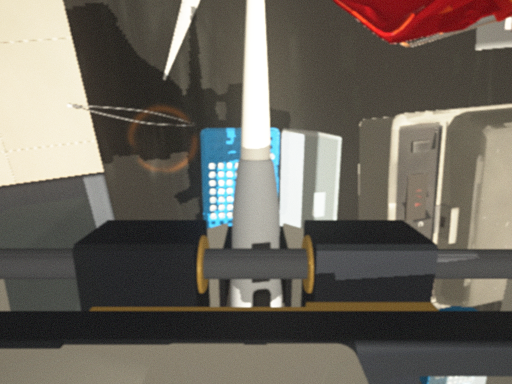

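Pipette held (width 23.8 mm), lid and box unmoved. Next I measure how it lies in the hand: tip and button from the two fixed cameras, joint from the wrist camera.

```bash
python3 - <<'E'
import cv2,numpy as np
a=cv2.imread("pics/scene3.png")[165:205,195:275]; b=cv2.imread("pics/side3.png")[165:215,210:275]
cv2.imwrite("pics/g2.png",cv2.resize(a,None,fx=9,fy=9,interpolation=2)); cv2.imwrite("pics/g3.png",cv2.resize(b,None,fx=10,fy=10,interpolation=2))
E
```

```text
(no output)
```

View pics/g2.png

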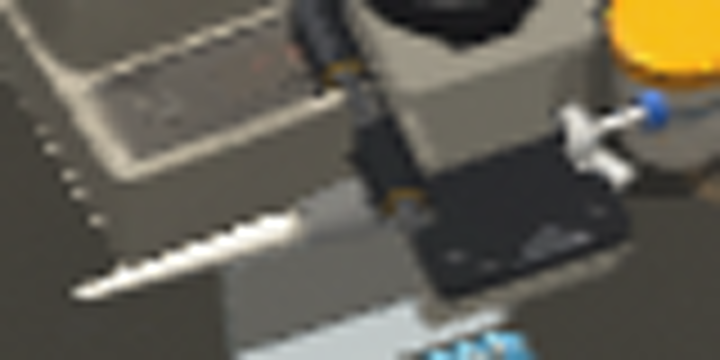

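View pics/g3.png

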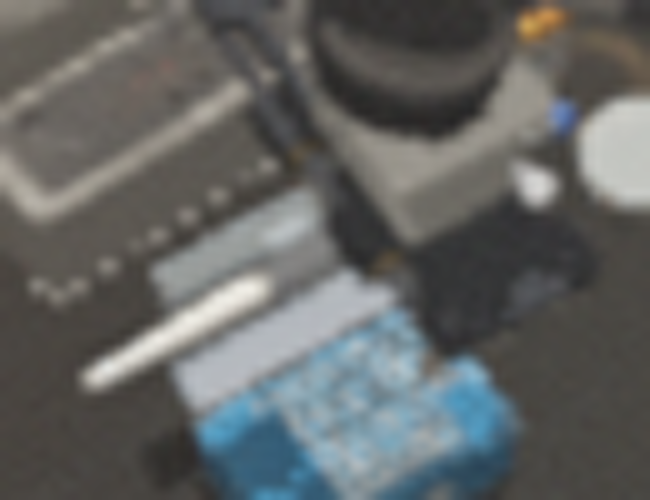

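```bash
python3 - <<'E'
from h import *
from scipy.optimize import least_squares
i=robot.camera_info("wrist");Tw=np.load("pics/w_g1.npy");s=robot.camera_info("scene");d=robot.camera_info("side")
T=tooltf()
o=lambda u,v,k,x,y:((u+.5)/k-.5+x,(v+.5)/k-.5+y)
obs=[(s,None,o(75,293,9,195,165),-.137),(s,None,o(297,223,9,195,165),-.049),(s,None,o(666,108,9,195,165),.097),
(d,None,o(83,383,10,210,165),-.137),(d,None,o(268,285,10,210,165),-.049),(d,None,o(570,108,10,210,165),.097),(i,Tw,(256.3,154.5),-.049)]
def P(p,y): # tool-frame: centre at x=-... mid at tool x = along ; dir yp=-x tilted pitch about tool y, yaw about z
    mid=np.array([p[0],p[3],p[1]]); dr=np.array([-np.cos(p[2]),p[4],np.sin(p[2])]); return T[:3,3]+T[:3,:3]@(mid+dr*y)
w=np.array([1,1,1,1,1,1,1.])
f=lambda p: np.concatenate([proj(c,P(p,y),t)-uv for c,t,uv,y in obs]+[np.array([p[3]*300,p[4]*100])])
r=least_squares(f,[0,.02,0,0,0]); print("along x mid",r.x, "pitch deg",np.degrees(r.x[2])); print(r.fun[:-2].reshape(-1,2).round(2))
for y in (-.137,-.049):
    a=[ (c,t,uv) for c,t,uv,yy in obs if yy==y]; x,e=tri([ray(c,uv,t) for c,t,uv in a]); print(y,(T[:3,:3].T@(x-T[:3,3])).round(4),np.round(e,4))
E
```

```text
along x mid [-0.00277483  0.01734949 -0.0112003   0.0006158  -0.00247988] pitch deg -0.6417300748510468
[[ 0.26  0.21]
 [ 0.55 -0.17]
 [-0.56 -0.42]
 [ 0.15  0.13]
 [ 0.29 -0.49]
 [-0.2   0.62]
 [-0.02 -0.06]]
-0.137 [0.135  0.0011 0.0171] [0.0001 0.0001]
-0.049 [0.0472 0.0009 0.0198] [0.001  0.0009 0.0012]
```

Held with mid 3 mm to the button side of the TCP, under 1° tilt, residuals at most 0.6 px. Going to hover over the empty cradle.

```bash
python3 - <<'E'
from h import *
S,Rm=seat(); al,dp=-.0035,.0185
f=lambda dz,dx=.004: toolpose(S+Rm@[dx,0,dz],Rm[:,0],Rm[:,2],along=al,dep=dp)
p,q=f(.15); print(robot.solve_ik(p,q))
robot.move_to(p,q); print(robot.current_clock())
p,q=f(.045); robot.move_linear(p,speed=.12); print(robot.current_clock(),robot.current_position()-p,robot.current_gripper_width(),robot.current_ft_force())
im,T=wristpic("w_p0")
for n in("scene","side"): cv2.imwrite(f"pics/{n}4.png",robot.get_image(n)[:,:,::-1])
a=cv2.imread("pics/scene4.png")[90:220,290:420]; b=cv2.imread("pics/side4.png")[80:210,260:390]
cv2.imwrite("pics/p0.png",np.hstack([cv2.resize(a,None,fx=3,fy=3,interpolation=2),cv2.resize(b,None,fx=3,fy=3,interpolation=2)]))
cv2.imwrite("pics/p1.png",cv2.resize(cv2.imread("pics/w_p0.png"),None,fx=1.5,fy=1.5,interpolation=2))
E
```

```text
[-1.04228174  0.35464323  1.62959081  0.615397    1.14185668 -2.89842507]
12.2833
13.3083 [ 3.23648653e-05 -3.04889526e-04  6.81995858e-04] 0.02346693427477109 [ 0.41227877 -0.01889425 -0.28524123]
```

View pics/p0.png

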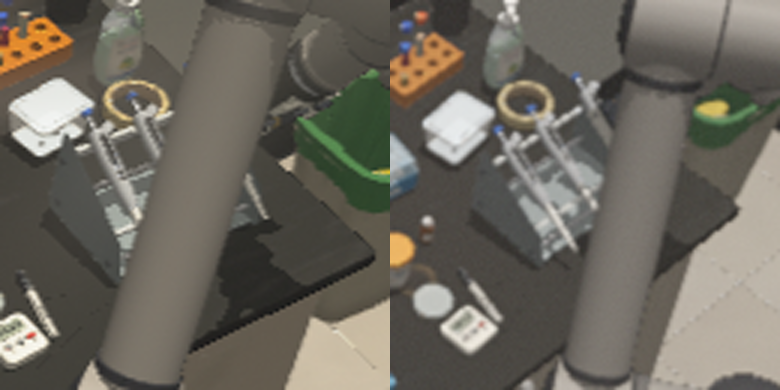

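View pics/p1.png

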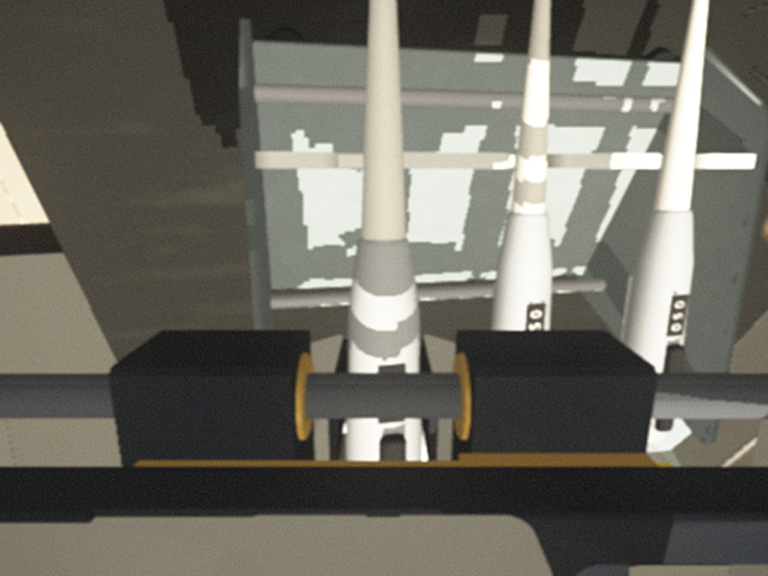

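The wrist view shows the held pipette in line with the other two, above the empty cradle. I'll hold the predicted seat against the seated pipettes' joints in this view, c (530,212) and b (675,210) at 1.5x.

```bash
python3 - <<'E'
from h import *
i=robot.camera_info("wrist");T=np.load("pics/w_p0.npy");S,Rm=seat()
for n,y,px in (("c",.072,(530.5,212)),("b",.144,(675,210))):
    print(n,"pred",proj(i,S+Rm@[-.049,y,0],T).round(1),"seen",np.array(px)/1.5)
print("b tip pred",proj(i,S+Rm@[-.137,.144,0],T).round(1))
print("held joint pred",proj(i,S+Rm@[-.045,0,.045],T).round(1),"seen",np.array([384,239])/1.5)
for x in(-.073,-.067): print("lowbar c/b mid top pred",proj(i,S+Rm@[x,.108,.004],T).round(1), "right end",proj(i,S+Rm@[x,-.036,.004],T).round(1))
print("seen lowbar rows",152/1.5,168/1.5)
E
python3 - <<'E'
import cv2
w=cv2.imread("pics/w_p0.png"); cv2.imwrite("pics/p2.png",cv2.resize(w[80:170,160:480],None,fx=2.5,fy=2.5,interpolation=2)[:, :800])
E
```

```text
c pred [350.7 138.1] seen [353.66666667 141.33333333]
b pred [446.5 136.6] seen [450. 140.]
b tip pred [467.   -6.3]
held joint pred [256.6 155.5] seen [256.         159.33333333]
lowbar c/b mid top pred [408.3  99.7] right end [176.9  97.1]
lowbar c/b mid top pred [407.2 109.4] right end [177.6 108.4]
seen lowbar rows 101.33333333333333 112.0
```

View pics/p2.png

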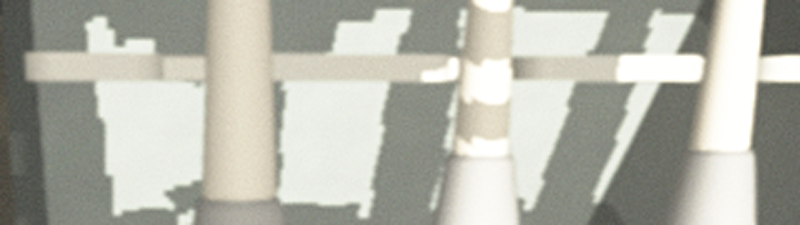

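Relative to the neighbours, the seat reads about 2.5 mm further left than my first fit. I split the difference (+1.3 mm, inside the notch slack either way) and lower with force sensing.

```bash
python3 - <<'E'
from h import *
S,Rm=seat(); al,dp=-.0035,.0185
f=lambda dz,dx=.004,dy=.0013: toolpose(S+Rm@[dx,dy,dz],Rm[:,0],Rm[:,2],along=al,dep=dp)
p,q=f(.018); robot.move_linear(p,speed=.08)
im,T=wristpic("w_p3")
p,q=f(-.003); hit=robot.move_linear(p,speed=.03,max_force=5)
c=(np.array(robot.current_position())-f(0)[0])@Rm
print("hit",hit,"seatframe offset",c.round(4),robot.current_ft_force(),robot.current_gripper_width(),robot.current_clock())
im,T=wristpic("w_p4")
cv2.imwrite("pics/p4.png",np.hstack([cv2.resize(cv2.imread(f"pics/{n}.png")[0:240,130:500],None,fx=1.07,fy=1.07) for n in("w_p3","w_p4")]))
cv2.imwrite("pics/side5.png",robot.get_image("side")[:,:,::-1])
cv2.imwrite("pics/p5.png",cv2.resize(cv2.imread("pics/side5.png")[80:180,280:380],None,fx=6,fy=6,interpolation=2))
E
```

```text
hit True seatframe offset [-0.0002  0.      0.0006] [-2.53417277  0.42381928  4.9262587 ] 0.023589112171059037 14.575
```

View pics/p4.png

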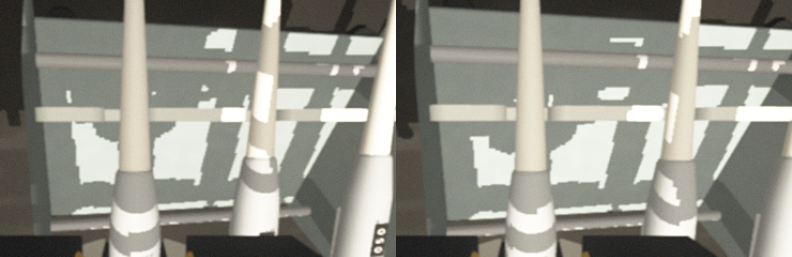

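View pics/p5.png

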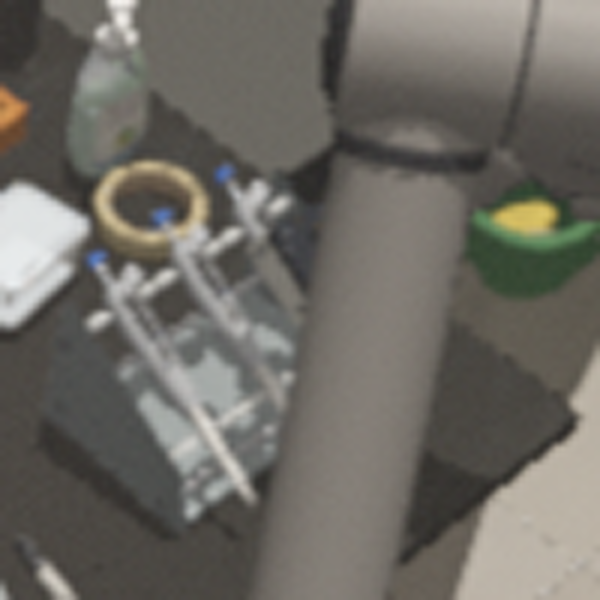

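Contact came at +0.6 mm from the expected seat height with little side force, so the barrel is in both notches. I raise 6.5 mm along the normal so the opening fingers clear neighbour and panel, then release.

```bash
python3 - <<'E'
from h import *
S,Rm=seat()
p=np.array(robot.current_position()); robot.move_linear(p+Rm@[0,0,.0060],speed=.05)
f0=np.array(robot.current_ft_force()); robot.open()
print(robot.current_gripper_width(),f0,robot.current_ft_force(),robot.current_clock())
im,T=wristpic("w_p6")
zt=tooltf()[:3,2]; p=np.array(robot.current_position())
robot.move_linear(p-zt*.10,speed=.12); print(robot.current_clock(),robot.current_ft_force())
im,T=wristpic("w_p7")
cv2.imwrite("pics/side6.png",robot.get_image("side")[:,:,::-1])
cv2.imwrite("pics/p6.png",np.hstack([cv2.resize(cv2.imread(f"pics/{n}.png"),None,fx=.78,fy=.78) for n in("w_p6","w_p7")]))
cv2.imwrite("pics/p7.png",cv2.resize(cv2.imread("pics/side6.png")[80:180,280:380],None,fx=6,fy=6,interpolation=2))
E
```

```text
0.0792581040226626 [ 0.1373784   0.50190818 -1.11351773] [-21.8811299   42.20784307  37.73750006] 15.9833
17.025 [-0.1784461   0.27203578 -0.23026657]
```

View pics/p6.png

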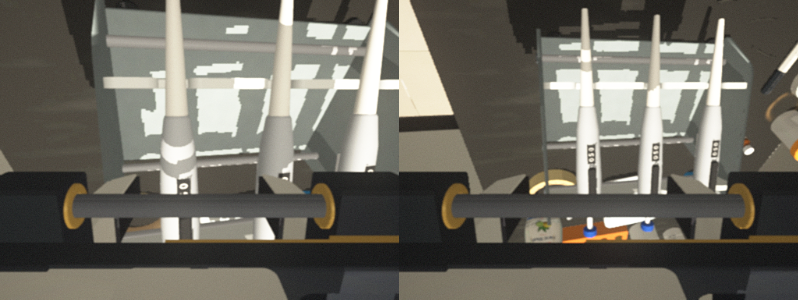

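View pics/p7.png

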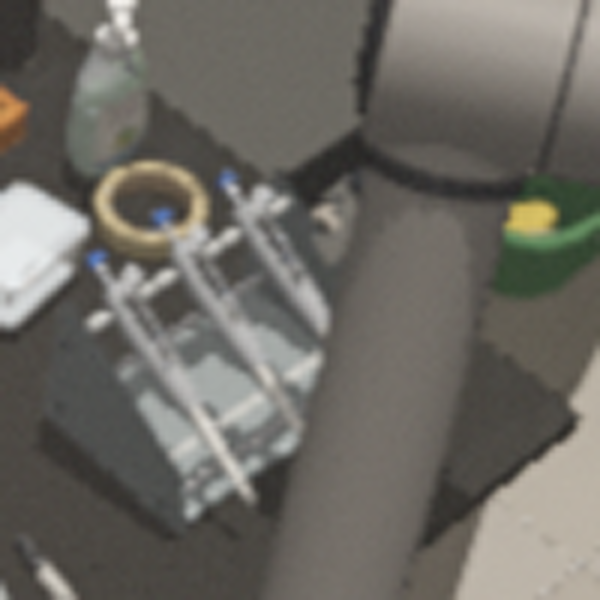

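The force spike (42 N sideways) was the right finger meeting the fixed panel at 79 mm opening; it is gone after backing off. Now checking where all three pipettes lie.

```bash
python3 - <<'E'
from h import *
w=cv2.imread("pics/w_p7.png"); cv2.imwrite("pics/p8.png",cv2.resize(w[0:310,170:480],None,fx=1.9,fy=1.9,interpolation=2))
i=robot.camera_info("wrist");T=np.load("pics/w_p7.npy");S,Rm=seat()
for n,y in (("free",0),("c",.072),("b",.144)):
    print(n,"tip/joint/button pred in p8",[((proj(i,S+Rm@[x,y,0],T)-[170,0])*1.9).round(0) for x in(-.137,-.049,.097)])
E
```

```text
free tip/joint/button pred in p8 [array([128.,  21.]), array([131., 256.]), array([135., 570.])]
c tip/joint/button pred in p8 [array([304.,  32.]), array([293., 254.]), array([278., 553.])]
b tip/joint/button pred in p8 [array([461.,  42.]), array([439., 252.]), array([408., 538.])]
```

View pics/p8.png

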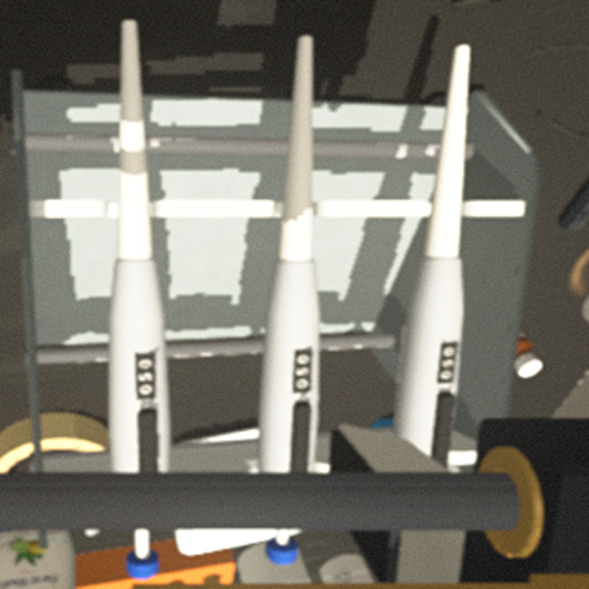

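All three lie parallel, at most 2–3 mm from prediction, so the pipette is seated and the neighbours have not moved. Next is the lid: closed fingers behind it, then follow its arc down.

```bash
cat >> h.py <<'E'
YB=-0.101; XB=np.array([np.cos(YB),np.sin(YB),0]); HINGE=np.array([.5295,.2390,.041])
QL=R.from_matrix(np.stack([-XB,np.cross([0,0,-1.],-XB),[0,0,-1.]],1)).as_quat()
def tcp(cx,cz,half=.010): # corner of fingertip at hinge-relative x, absolute z
    p=HINGE+XB*(cx+half); p[2]=cz+.025; return p
def arc(th,a=.072): return (-a*np.cos(th)+.026*np.sin(th), .041+a*np.sin(th)+.026*np.cos(th))
E
python3 - <<'E'
from h import *
print(robot.solve_ik(tcp(.055,.20),QL),tcp(.055,.2),tcp(.055,.105),robot.solve_ik(tcp(*arc(0)),QL))
p=np.array(robot.current_position()); robot.move_linear(p+[0,0,.08],speed=.15)
robot.close(20); robot.move_to(tcp(.055,.20),QL); print(robot.current_clock(),robot.current_ft_force())
im,T=wristpic("w_l0")
for n in("scene","side"): cv2.imwrite(f"pics/{n}7.png",robot.get_image(n)[:,:,::-1])
a=cv2.imread("pics/scene7.png")[110:240,190:320]; b=cv2.imread("pics/side7.png")[110:240,190:320]
cv2.imwrite("pics/l0.png",np.hstack([cv2.resize(a,None,fx=3,fy=3,interpolation=2),cv2.resize(b,None,fx=3,fy=3,interpolation=2)]))
E
```

```text
[ 2.52874179e-01  5.71828689e-01  1.22527456e+00 -4.44089210e-16
  1.34448941e+00 -1.21692215e+00] [0.59416875 0.23244616 0.225     ] [0.59416875 0.23244616 0.13      ] [ 3.37706836e-01  5.30767032e-01  1.71825811e+00 -4.44089210e-16
  8.92567508e-01 -1.13208949e+00]
21.375 [-0.35441772  0.64634119 -0.29469824]
```

View pics/l0.png

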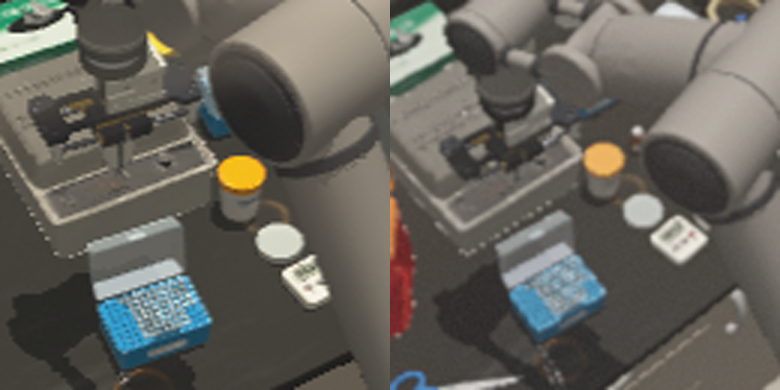

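View pics/w_l0.png

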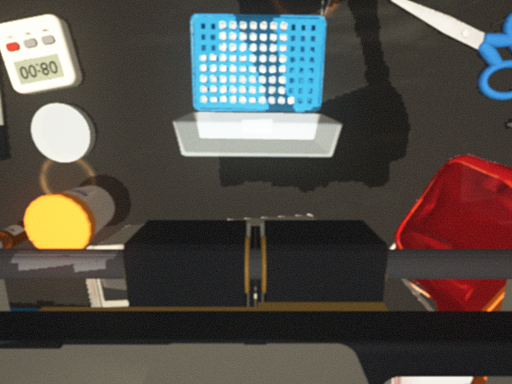

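Wrist view: the lid's top back edge is at row 155, centred at column 257, and the fingers are behind it. Checking the gap to the instrument (dashed edge at row 215) before descending.

```bash
python3 - <<'E'
from h import *
i=robot.camera_info("wrist");T=np.load("pics/w_l0.npy")
for n,uv,z in (("instr",(270,216),0.06),("instr0",(270,216),0.0),("lidtop back",(257,156),.121),("rim front",(257,14),.041),("rim back",(257,109),.041)):
    x=onplane(*ray(i,uv,T),z); print(n,x.round(4),"hinge-rel",((x-HINGE)@XB).round(4))
print(arc(1.68,.082))
E
```

```text
instr [0.6264 0.242  0.06  ] hinge-rel 0.0962
instr0 [0.6459 0.2428 0.    ] hinge-rel 0.1154
lidtop back [0.5596 0.2357 0.121 ] hinge-rel 0.0303
rim front [0.444  0.2478 0.041 ] hinge-rel -0.0859
rim back [0.5252 0.2396 0.041 ] hinge-rel -0.0044
(np.float64(0.034782036940819404), np.float64(0.1196778870220056))
```

```bash
python3 - <<'E'
from h import *
h=robot.move_linear(tcp(.055,.106),speed=.15,max_force=8); print(h)
ok=not h
if ok:
    for th in np.linspace(1.62,0.0,11):
        h=robot.move_linear(tcp(*arc(th)),speed=.10,max_force=20)
        if h: print("stop at",th,robot.current_position(),robot.current_ft_force()); break
    if not h:
        h=robot.move_linear(tcp(arc(0)[0],.061),speed=.03,max_force=12)
    print("end",h,robot.current_position(),robot.current_ft_force(),robot.current_clock())
im,T=wristpic("w_l1")
for n in("scene","side"): cv2.imwrite(f"pics/{n}8.png",robot.get_image(n)[:,:,::-1])
a=cv2.imread("pics/scene8.png")[130:260,190:320]; b=cv2.imread("pics/side8.png")[130:260,190:320]
cv2.imwrite("pics/l1.png",np.hstack([cv2.resize(a,None,fx=3,fy=3,interpolation=2),cv2.resize(b,None,fx=3,fy=3,interpolation=2)]))
E
```

```text
False
end True [0.46839208 0.24546396 0.09217921] [-2.57601074 -2.72111182 12.00884856] 25.6667
```

View pics/l1.png

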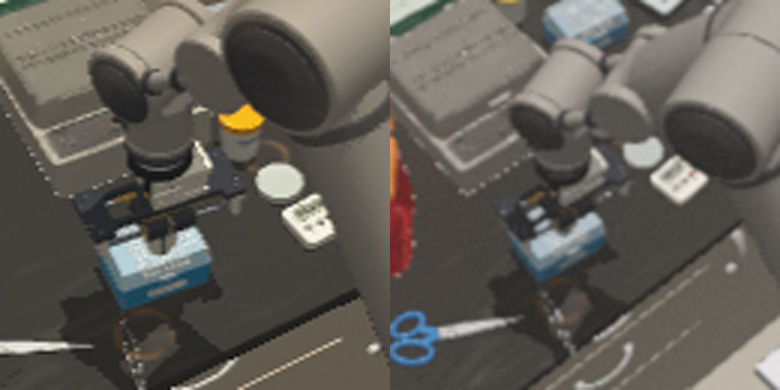

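The press stopped at 12 N with the fingertips at z = 67.2 mm, which is the shut lid's top (67 mm). I lift off for a final check of lid and rack.

```bash
python3 - <<'E'
from h import *
p=np.array(robot.current_position()); robot.move_linear(p+[0,0,.05],speed=.12)
robot.move_linear(p+[-.03,-.02,.24],speed=.2)
im,T=wristpic("w_f0")
robot.move_to([0.455,-0.26,0.34],[1,0,0,0]); im,T=wristpic("w_f1")
for n in("scene","side"): cv2.imwrite(f"pics/{n}9.png",robot.get_image(n)[:,:,::-1])
cv2.imwrite("pics/f0.png",np.hstack([cv2.resize(cv2.imread(f"pics/{n}.png"),None,fx=.78,fy=.78) for n in("w_f0","w_f1")]))
cv2.imwrite("pics/f1.png",cv2.resize(cv2.imread("pics/scene9.png")[110:250,200:380],None,fx=4.4,fy=4.4,interpolation=2))
cv2.imwrite("pics/f2.png",cv2.resize(cv2.imread("pics/w_f1.png")[0:200,110:390],None,fx=2.8,fy=2.8,interpolation=2))
i=robot.camera_info("wrist");S,Rm=seat()
for n,y in (("free",0),("c",.072),("b",.144)):
    print(n,[((proj(i,S+Rm@[x,y,0],T)-[110,0])*2.8).round(0) for x in(-.137,-.049,.09)])
print(robot.current_clock())
E
```

```text
free [array([560., 509.]), array([591., 354.]), array([665., -29.])]
c [array([413., 505.]), array([420., 348.]), array([437., -37.])]
b [array([266., 500.]), array([249., 343.]), array([207., -45.])]
29.5
```

View pics/f0.png

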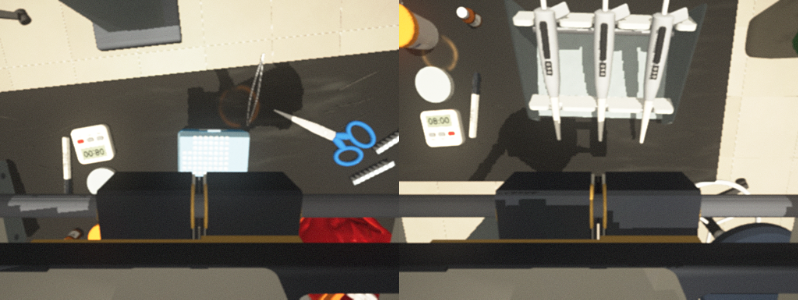

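View pics/f1.png

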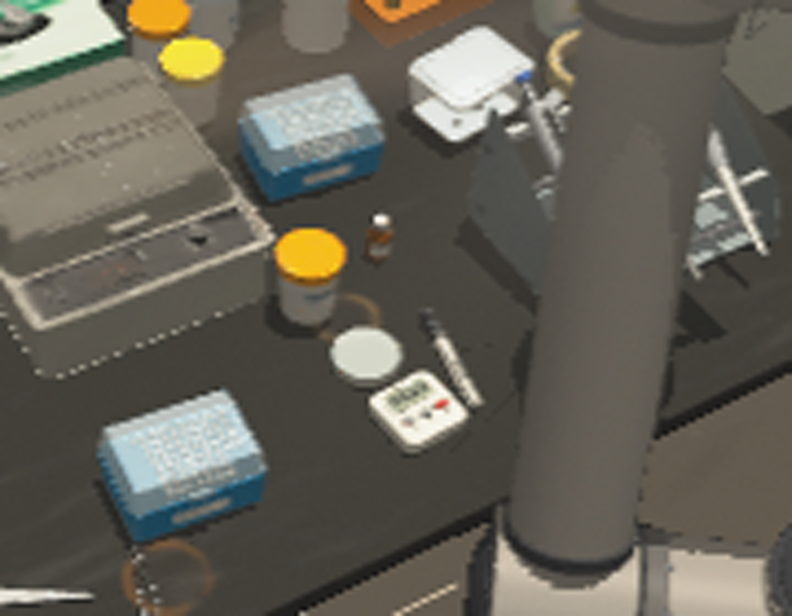

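View pics/f2.png

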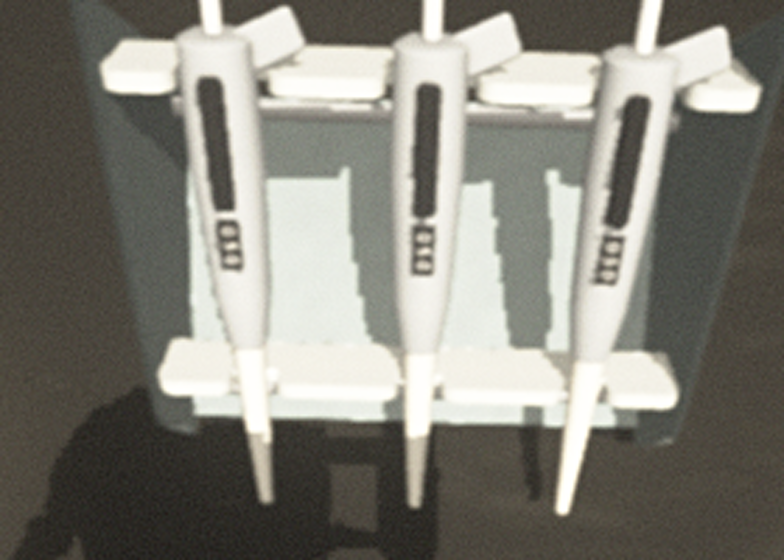

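The final views show three pipettes lying alike with their hooks behind the upper bar. Ours has its tip at (563,514) and joint at (591,361), against (560,509) and (591,354) predicted, about 2 mm off. The lid is shut and looks like the second, shut box, and the bystanders are in place. Handing in.

```bash
python3 - <<'E'
from plant import robot
robot.close_job(); print(robot.current_clock())
E
```

```text
the job is handed in; nothing more can be done
the job is handed in; nothing more can be done
```

I laid the pipette in the empty right-hand cradle of the rack and pushed the tip box lid shut. I handed the job in at about 29.5 s on the robot's clock.

**Pipette:** I gripped it with the tool rolled 12° to clear the lid and lowered it into the notches. It touched 0.6 mm above the expected seat height, so I raised it 6 mm and let it drop into place. In the last wrist view its tip and handle/cone joint were about 2 mm from where I predicted. The hook is behind the upper bar, looking the same as the other two pipettes.

**Lid:** Pressing it down stopped at 12 N with the fingertips at z = 67.2 mm, against 67 mm for a shut lid. In the camera view it looks the same as the second, shut box. The other pipettes and the bystanders showed no visible movement.

**Checks that disagreed or failed:**
- **Finger hit on release:** the right finger met the rack's fixed side panel at 79 mm opening, because the panel is a little higher than I had estimated. The wrist force read (-22, 42, 38) N, about 60 N in all and below the 120 N limit. It was gone once the gripper backed off.
- **Seat position:** two wrist views put the seat sideways about 2.5 mm apart. I used a point between them, which was within the slack of the notches.

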